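# Point-and-check of a hose-joint kit

## Robot

A 7-joint arm with a two-finger parallel gripper is mounted at the origin on a cart in front of the work surface, level with it; the furniture and walls round the work are solid. World frame = base frame: x ahead of the robot, y to its left, z up, the work surface at z = 0. Lengths are in mm, angles in rad, forces in N, time in s.
With the tool pointing down it reaches from about 400 to 900 mm from the base axis. Payload 5.6 kg.
Tool frame: the origin (TCP) lies between the finger pads, 19 mm behind the fingertips; this is the grasp point; z points along the fingers, y is the line along which they close (so a half turn about z gives the same grasp; the last joint's range is limited). The gripper opens to 92 mm and grips with 3 to 60 N. Pads are 20 mm wide; open, the fingers measure 128 mm over their backs; the gripper's body (75 mm by 189 mm) begins 69 mm behind the grasp point.
Start: joints at [1.133, 0.468, -0.012, 1.603, 0.006, 1.071, -0.056], TCP at [249.966, -600.021, 233.292] pointing down, gripper open.
Joint ranges: [-2.53, 2.53], [-0.31, 2.02], [-1.57, 1.55], [0.28, 2.44], [-1.29, 4.43], [0.15, 1.84], [-2.92, 2.92]. Speed limits (rad/s): [2.57, 2.57, 3.14, 3.14, 3.14, 3.14, 3.14].

## Interface

Orientations are given as a rotation vector (axis times angle).
In Python, from cell import robot, grip, kin, viewer gives the robot as it stands. Calls block until the motion is done:
- robot.movep(position, orientation): joint-space move of the TCP to a pose.
- robot.servo_line(position, feed=150, rotation=None): straight line of the TCP; rotation=None keeps the orientation; feed is the mean speed in mm/s.
- robot.goto_joints(angles): joint-space move.
- grip(opening, newtons=None): opening from 0.0 (shut) to 1.0 (fully open); newtons is the grip in N (None keeps the last); returns when the fingers have stopped.
- robot.hold(seconds).
- kin.ik(position, orientation): joint angles nearest the present ones, or None.
- robot.observe(): the state.
- viewer.read_camera(name): name is "side" or "top"; returns the picture (384x512x3 uint8, red, green, blue); there is no depth.
- viewer.camera_info(name): a dict with "camera_matrix" (3x3 intrinsics, pixels), "R" (3x3) and "t" (3): a world point X has camera coordinates R X + t. Camera axes: x right, y down, z forward; pixel columns grow to the right and rows downward; lengths in mm; the calibration is good to about 2 mm. A picture is of the moment at which its call begins. camera_info takes no time and is no camera call.
A pose or a line that the arm cannot do raises robot.IKError and nothing moves.
- robot.job_done(): hands the job in; it is judged then, once.
Trained networks look in the newest picture that a camera, given by its name, has taken for a name from the list of things; names that differ only in an ending like _2 or _b are one class to them, and where a whole thing is asked for, a point or a joint stands for the part that bears it (a point fixed in the world has none). Each returns a list of dicts, best first, with "confidence" (0 to 1); they miss things now and then, are a little off and sometimes report something else, mostly with a low value. They report only what shows in the picture. A call takes as long as a camera call. They do not tell look-alikes from the thing itself.
- viewer.silhouettes(name, camera): "mask" (384x512 bool, what is visible of it).
- viewer.pinpoint(name, camera): "at" ([x, y, z] in mm, in the coordinates of the camera as it stood for that picture, good to about 4 mm: a listed point, or the origin of a listed thing).
The state is a dict: "t": time; "joints": joint angles; "joint_velocities": joint speeds; "joint_torque": joint torques, N m; "tcp_pos": TCP position; "tcp_rot": TCP orientation; "contact_force": force on the tool from outside, world axes, zero at the start; "wrist_torque": the same for the moment, N m; "grip_width": opening from 0.0 (shut) to 1.0 (fully open); "grip_force": force on a finger pad.
Only numpy, scipy, OpenCV 4.12 (cv2) and the standard library are available. Lean on these libraries where they do the work, as an engineer would, in place of code of your own. Each camera call takes 0.05 s, during which the arm holds its last target. There are 200 camera calls.

## Task

Do the point-and-check of the hose-joint kit before the watch changes: with the tip of the gripper held 1 to 3 cm above it and touching nothing, point at the barbed brass fitting in the steel tray, then at the middle of the white tape reel, then at the open jaw of the larger spanner, keeping still for two seconds over each. Rise well clear between them, so that you point at no other part of the kit (the threaded fitting, the nut, the black tape, the smaller spanner, the larger spanner's ring end). Finish while still pointing at the open jaw, everything left lying exactly where it was.

Things in the scene. Friction and masses are not known exactly. Their poses are not given: they have to be found in the camera images.
- steel_tray: open grey sheet-steel tray, 91 x 156 mm, walls 36 mm high and 2 mm thick, floor 2 mm thick, fixed to the bench; origin at the centre of its underside, x across, y along its length, z up. The three fittings stand on its floor in a row along y, about 45 mm apart, in any order
- barb: barbed brass hose fitting standing upright in the steel tray: a round foot and three smooth stacked barbs; 21 mm across, 31 mm high; origin at the centre of its underside. TO BE POINTED AT FIRST
- barb_top (a point): centre of the top of the barbed brass fitting, 31 mm above its underside (about 33 mm above the bench, a little below the tray's rim)
- nipple: threaded brass fitting standing in the same tray: hexagon foot and screw thread; 19 x 22 mm, 27 mm high; origin at the centre of its underside. Not to be pointed at
- nipple_top (a point): centre of the top of the threaded brass fitting, 27 mm above its underside
- nut: pale grey hexagon union nut with a hole, lying flat in the same tray, 26 x 27 mm, 14 mm high; origin at the centre of its underside. Not to be pointed at
- nut_top (a point): centre of the nut's upper face, 14 mm above its underside
- white_tape: reel of white sealing tape with a blue core, lying flat on the bench, 52 mm across, 16 mm high; origin at the centre of its underside. TO BE POINTED AT SECOND, at its middle
- white_tape_top (a point): centre of the white reel at the height of its upper face, 16 mm above the bench
- dark_tape: roll of black tape with a pale core, lying flat on the bench, 72 mm across, 19 mm high; origin at the centre of its underside. Not to be pointed at
- dark_tape_top (a point): centre of the black roll at the height of its upper face, 19 mm above the bench
- big_spanner: larger bright steel combination spanner lying flat, 159 mm long, 28 mm wide, 8 mm thick; its length lies along its own y: open jaw at the -y end, closed ring at the +y end; origin at the centre of its underside. It may lie nearer to the robot or farther away than the smaller one, and the two jaws lie at contrary ends (one to the left, one to the right)
- big_jaw (a point): middle of the open jaw of the larger spanner, on its upper face, 8 mm above the bench, 66 mm from the spanner's middle. TO BE POINTED AT THIRD AND LAST
- big_ring (a point): middle of the closed ring end of the larger spanner, on its upper face. Not to be pointed at
- small_spanner: smaller bright steel combination spanner, 137 mm long, 23 mm wide, 8 mm thick, lying flat and roughly parallel to the larger one, 70 to 155 mm from it; open jaw at its own -y end; origin at the centre of its underside. Not to be pointed at
- small_jaw (a point): middle of the open jaw of the smaller spanner, on its upper face. Not to be pointed at
- small_ring (a point): middle of the closed ring end of the smaller spanner, on its upper face. Not to be pointed at
Mind the look-alikes: they are no part of the job. Several things have the shape of the white_tape; the one meant has the colours described above.

How it is judged:
By the outcome, as a careful person would: the job done as asked, in the order asked, and still so for the second after the job is handed in, with the robot touching nothing.
It also fails if it takes over 58 s, if anything falls off the work surface, if the arm or the gripper's body presses on something with over 40 N, if the wrist force passes 120 N, or if a joint passes its speed limit or range.

## Working session

There is one attempt and no reset: what is moved stays moved. The work goes in short steps, each a Python script; the robot and the scene stay as the last script left them, time stands still between calls to the robot, and variables do not carry over. Pictures are saved under pics/ and viewed, at most 10 in all, crops included, and the job is handed in when it is done.

```bash
mkdir -p pics
cat > h.py <<'E'
import numpy as np, cv2
from cell import robot, grip, kin, viewer
def world(p,cam):
    c=viewer.camera_info(cam); return np.array(c["R"]).T@(np.array(p)-np.array(c["t"]))
def pix2w(u,v,z,cam):
    c=viewer.camera_info(cam);R=np.array(c["R"]);t=np.array(c["t"])
    d=R.T@np.linalg.inv(c["camera_matrix"])@[u,v,1];o=-R.T@t
    return o+d*(z-o[2])/d[2]
def w2pix(X,cam):
    c=viewer.camera_info(cam);q=np.array(c["camera_matrix"])@(np.array(c["R"])@np.array(X)+np.array(c["t"]));return q[:2]/q[2]
E
python3 - <<'E'
from h import *
s=robot.observe();print(s["t"],s["tcp_rot"])
for cam in("top","side"):
    im=viewer.read_camera(cam);cv2.imwrite(f"pics/{cam}0.png",cv2.resize(im[:,:,::-1],(800,600),interpolation=cv2.INTER_CUBIC)); cv2.imwrite(f"pics/{cam}raw.png",im[:,:,::-1])
    for n in["barb_top","nipple_top","nut_top","white_tape_top","dark_tape_top","big_jaw","big_ring","small_jaw","small_ring","steel_tray"]:
        for d in viewer.pinpoint(n,cam):
            w=world(d["at"],cam);print(cam,n,round(d["confidence"],2),w.round(),w2pix(w,cam).round())
print(robot.observe()["t"])
E
```

```text
0.0 [-3.07897502e+00 -6.15633339e-01  7.41680363e-04]
top barb_top 0.4 [ 487. -263.   39.] [376. 182.]
top barb_top 0.35 [602. 307.  -2.] [154. 144.]
top nipple_top 0.58 [ 467. -178.   30.] [341. 191.]
top nipple_top 0.27 [554. 166.  10.] [206. 161.]
top nut_top 0.47 [ 474. -222.   18.] [358. 189.]
top nut_top 0.42 [456.  29.   8.] [259. 197.]
top white_tape_top 0.81 [290. 260.  19.] [168. 263.]
top white_tape_top 0.63 [373. 209.  21.] [189. 230.]
top white_tape_top 0.61 [460. 290.  13.] [158. 196.]
top white_tape_top 0.51 [337. 106.  15.] [230. 244.]
top dark_tape_top 0.75 [607. 306.  16.] [153. 141.]
top big_jaw 0.82 [459.  26.   9.] [261. 196.]
top big_jaw 0.34 [476. 160.  13.] [208. 190.]
top big_ring 0.8 [474. 160.   9.] [209. 191.]
top big_ring 0.47 [460.  24.   9.] [261. 196.]
top small_jaw 0.8 [557. 163.   7.] [208. 160.]
top small_ring 0.74 [540.  55.   8.] [249. 166.]
top steel_tray 0.79 [ 475. -219.   -1.] [355. 189.]
side barb_top 0.53 [ 488. -267.   36.] [248. 158.]
side nut_top 0.61 [ 474. -222.   18.] [252. 169.]
side nut_top 0.23 [455.  30.  10.] [254. 207.]
side white_tape_top 0.85 [464. 290.  13.] [245. 259.]
side white_tape_top 0.76 [288. 262.  16.] [328. 253.]
side white_tape_top 0.75 [342. 110.  22.] [300. 218.]
side white_tape_top 0.52 [372. 206.  19.] [288. 238.]
side dark_tape_top 0.88 [607. 307.  20.] [174. 258.]
side big_jaw 0.71 [452.  27.  10.] [256. 206.]
side big_jaw 0.61 [537.  54.   9.] [221. 210.]
side big_jaw 0.46 [478. 157.  13.] [242. 228.]
side big_ring 0.47 [478. 159.  11.] [242. 230.]
side small_jaw 0.68 [560. 167.  11.] [206. 230.]
side small_ring 0.74 [ 474. -220.    2.] [252. 174.]
side steel_tray 0.6 [ 477. -221.    1.] [251. 174.]
1.1
```

View pics/top0.png

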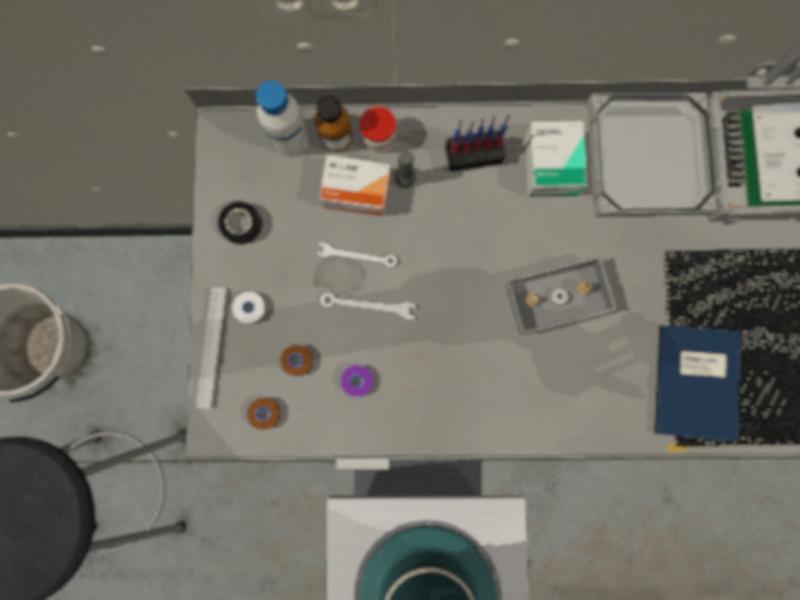

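Run:
```python
import cv2,numpy as np
a=cv2.imread("pics/topraw.png");b=cv2.imread("pics/sideraw.png")
r=lambda i,w,h:cv2.resize(i,(w,h),interpolation=cv2.INTER_CUBIC)
top=np.hstack([r(a[130:290,140:290],400,427),r(a[160:220,325:405],400,427)])
bot=r(b[140:275,150:345],260,173); 
cv2.imwrite("pics/crop1.png",top)
cv2.imwrite("pics/crop2.png",r(b[140:280,150:345],780,560))
```

```text
(no output)
```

View pics/crop1.png

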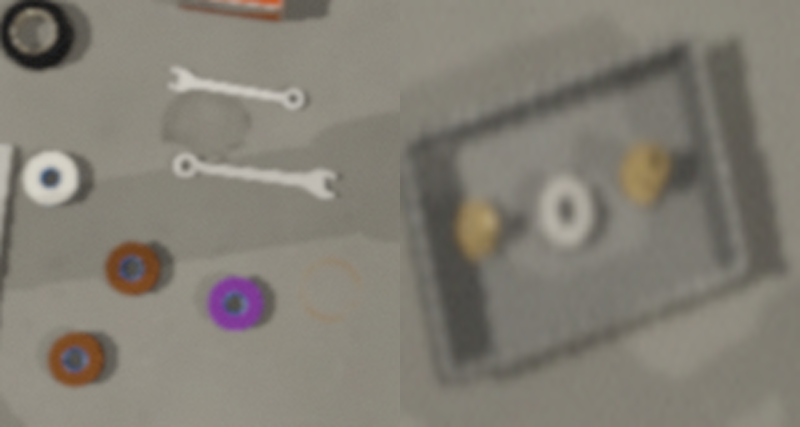

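View pics/crop2.png

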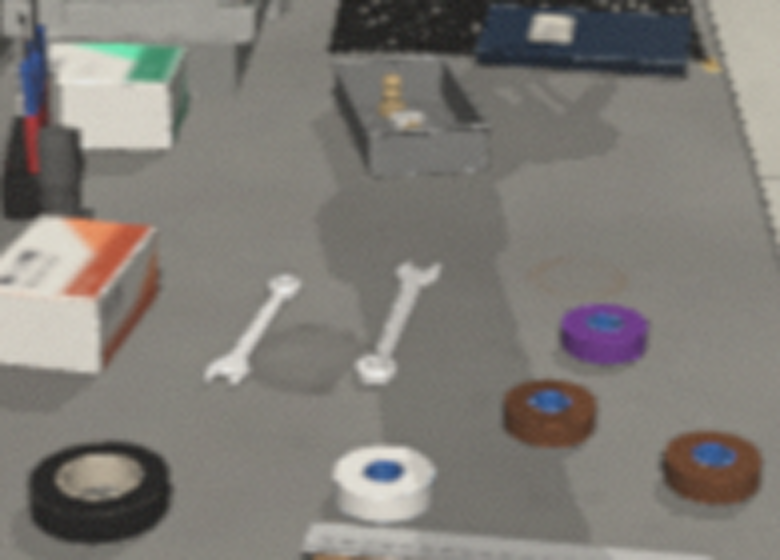

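The top view shows the pieces in full-frame pixels (512x384):
- **White reel:** the only reel that is white with a blue core is at (158,196). The look-alikes are brown at (189,230) and (168,263), and purple at (230,244).
- **Spanners:** the larger one is nearer the robot, with its jaw to the right at (261,196) and its ring at (209,191). The smaller one is farther away, with its jaw to the left at (208,160).
- **Tray:** brass at (376,182) and at (341,191), with the nut between them. In the side view, the far brass piece at (248,162) shows smooth stacked bulges.

I'll make one close crop to confirm which piece is the barb, and refine the positions.

Run:
```python
from h import *
a=cv2.imread("pics/topraw.png");b=cv2.imread("pics/sideraw.png")
r=lambda i,w,h:cv2.resize(i,(w,h),interpolation=cv2.INTER_CUBIC)
cv2.imwrite("pics/crop3.png",np.hstack([r(a[172:202,331:386][:, :],440,240),r(b[152:177,230:266],346,240)]))
for n,z in(("barb_top",33),("nipple_top",29),("nut_top",16),("white_tape_top",16),("big_jaw",8),("big_ring",8)):
    for k in range(3):
      for cam in("top","side"):
        viewer.read_camera(cam)
        for d in viewer.pinpoint(n,cam)[:4]:
            w=world(d["at"],cam);p=w2pix(w,cam)
            if d["confidence"]>.35:print(n,cam,round(d["confidence"],2),w.round(),"at z:",pix2w(*p,z,cam).round())
hsv=cv2.cvtColor(a,cv2.COLOR_BGR2HSV)
# white reel outline in both pictures; brass blobs
for nm,im,(u,v),w in(("top",a,(158,196),18),("side",b,(245,259),18)):
    g=im[v-w:v+w,u-w:u+w].min(2);m=(g>150).astype('uint8')
    n,l,s,c=cv2.connectedComponentsWithStats(m);i=1+s[1:,4].argmax()
    x,y,ww,hh=s[i,:4];print("white",nm,c[i]+[u-w,v-w],"bbox c",x+ww/2+u-w-.5,y+hh/2+v-w-.5,ww,hh,pix2w(x+ww/2+u-w-.5,y+hh/2+v-w-.5,14,nm).round())
h2=cv2.cvtColor(a,cv2.COLOR_BGR2HSV);m=((h2[...,1]>70)&(h2[...,0]>10)&(h2[...,0]<30)).astype('uint8');m[:,:325]=0;m[:,390:]=0;m[:165]=0;m[215:]=0
n,l,s,c=cv2.connectedComponentsWithStats(m);print([(s[i].tolist(),c[i].round(1),pix2w(*c[i],25,"top").round()) for i in range(1,n) if s[i,4]>8])
print("top cam",-np.array(viewer.camera_info("top")["R"]).T@np.array(viewer.camera_info("top")["t"]),robot.observe()["t"])
```

```text
barb_top side 0.4 [ 490. -265.   37.] at z: [ 490. -277.   33.]
barb_top top 0.73 [ 476. -221.   16.] at z: [ 473. -217.   33.]
barb_top top 0.57 [ 485. -264.   36.] at z: [ 485. -264.   33.]
barb_top side 0.57 [ 489. -267.   37.] at z: [ 489. -278.   33.]
barb_top top 0.65 [ 487. -264.   42.] at z: [ 489. -267.   33.]
barb_top side 0.37 [ 487. -266.   36.] at z: [ 488. -274.   33.]
nipple_top top 0.52 [ 465. -176.   29.] at z: [ 465. -176.   29.]
nipple_top top 0.64 [460. 289.  16.] at z: [458. 286.  29.]
nipple_top top 0.57 [ 467. -176.   30.] at z: [ 467. -177.   29.]
nipple_top top 0.53 [ 466. -178.   26.] at z: [ 466. -177.   29.]
nut_top top 0.46 [ 474. -220.   19.] at z: [ 475. -220.   16.]
nut_top side 0.54 [ 476. -223.   16.] at z: [ 476. -224.   16.]
nut_top side 0.36 [455.  26.  12.] at z: [454.  35.  16.]
nut_top top 0.46 [ 476. -223.   18.] at z: [ 476. -223.   16.]
nut_top top 0.43 [ 477. -219.   16.] at z: [ 477. -219.   16.]
nut_top side 0.52 [ 474. -221.   13.] at z: [ 474. -214.   16.]
white_tape_top top 0.81 [373. 208.  17.] at z: [373. 208.  16.]
white_tape_top to
[... 2059 characters left out ...]
 304.  -0.] at z: [600. 317.   8.]
big_ring side 0.65 [461. 288.  -3.] at z: [460. 305.   8.]
big_ring top 0.56 [474. 159.  13.] at z: [474. 160.   8.]
big_ring side 0.51 [474. 161.  12.] at z: [474. 153.   8.]
big_ring top 0.86 [476. 160.  13.] at z: [477. 161.   8.]
big_ring side 0.45 [477. 156.  11.] at z: [478. 150.   8.]
white top [158.32129964 196.29963899] bbox c 158.5 196.5 20 20 [460. 289.  14.]
white side [245.30473373 260.56804734] bbox c 245.5 260.5 26 20 [461. 298.  14.]
[([369, 180, 10, 9, 65], array([373.5, 183.9]), array([ 485., -261.,   25.])), ([336, 188, 9, 9, 57], array([339.6, 191.9]), array([ 465., -175.,   25.]))]
top cam [ 313.19283814   31.82708037 1048.30029305] 4.7
```

View pics/crop3.png

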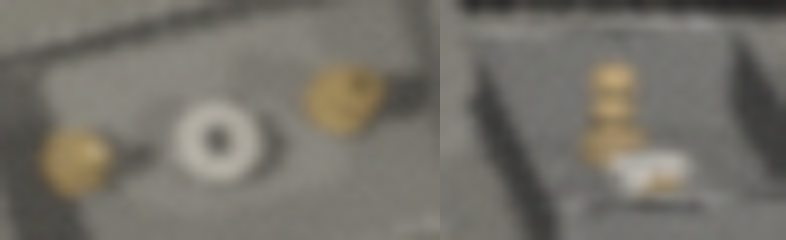

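The crop settles it. The far piece (top view 376,182) narrows upward in three smooth rings, so it is the barb. The left piece (341,191) is the threaded fitting. The targets agree with the tray row spacing and the spanner length: barb (486,-265,33), reel (461,289.5,16), jaw (456.5,27,8).

Run:
```python
from h import *
rot=[np.pi,0,0]
grip(0.0,10)
P=[486,-265,72.]
for z in(220,72): print(kin.ik([486,-265,z],rot) is not None, kin.ik([461,289.5,z],rot) is not None, kin.ik([456.5,27,min(z,220)],rot) is not None)
robot.movep([486,-265,220],rot)
robot.servo_line([486,-265,72])
robot.hold(0.5)
for c in("top","side"):
    cv2.imwrite(f"pics/b_{c}.png",viewer.read_camera(c)[:,:,::-1])
s=robot.observe();print(s["t"],s["tcp_pos"],s["contact_force"],s["grip_width"])
a=cv2.imread("pics/b_top.png");b=cv2.imread("pics/b_side.png")
r=lambda i:cv2.resize(i,(400,400),interpolation=cv2.INTER_CUBIC)
cv2.imwrite("pics/crop4.png",np.hstack([r(a[140:240,310:410]),r(b[120:190,215:285])]))
```

```text
True True True
True True True
9.2917 [ 486.01867537 -264.99351131   72.02163803] [-0.19453978  0.0490534   0.73664399] 0.002965857870004457
```

View pics/crop4.png

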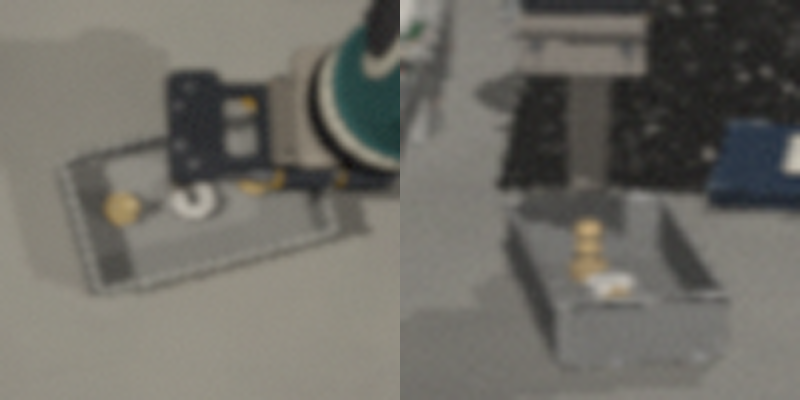

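In the side view the closed fingertips, at about (590,190) in the crop, are centred over the barb top at (590,222) with a clear gap. I'll hold here, then do the other two.

Run:
```python
from h import *
rot=[np.pi,0,0]
robot.hold(2.4)
robot.servo_line([486,-265,220])
robot.movep([461,289.5,220],rot)
robot.servo_line([461,289.5,55]); robot.hold(2.6)
s=robot.observe();print(s["t"],s["tcp_pos"],s["contact_force"])
b=viewer.read_camera("side")[:,:,::-1]
robot.servo_line([461,289.5,220])
robot.movep([456.5,27,220],rot)
robot.servo_line([456.5,27,47]); robot.hold(2.2)
s=robot.observe();print(s["t"],s["tcp_pos"],s["contact_force"])
c=viewer.read_camera("side")[:,:,::-1]
r=lambda i:cv2.resize(i,(400,400),interpolation=cv2.INTER_CUBIC)
cv2.imwrite("pics/crop5.png",np.hstack([r(b[200:290,200:290]),r(c[160:250,210:300])]))
```

```text
18.675 [460.99874287 289.5076583   54.9965688 ] [-0.17803842 -1.40508239 -0.46312322]
24.5 [456.48577764  27.01955384  46.99789249] [-0.17146276 -0.94607197  0.03154923]
```

View pics/crop5.png

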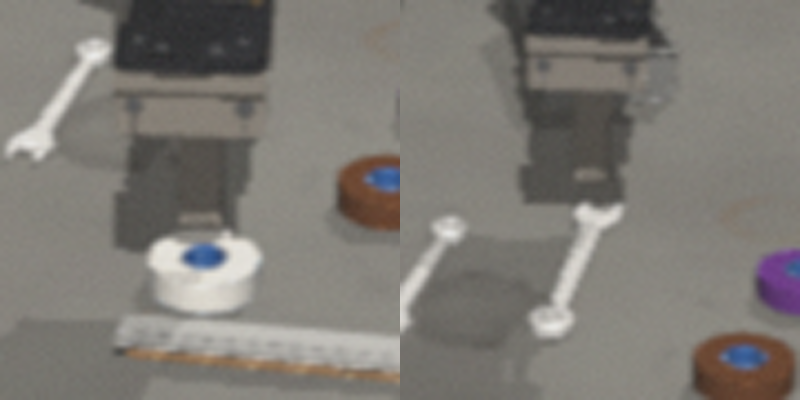

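Both side views show the fingertips over the right thing: the reel's blue core (left crop, 205,255) and the larger spanner's open jaw (right crop, 600,213). There is a clear gap in each and no contact, so I'm handing in.

Run:
```python
from h import *
robot.hold(0.5)
print(robot.job_done())
```

```text
the job is handed in; nothing more can be done
None
```

I pointed at the barbed fitting, the white reel's middle and the larger spanner's open jaw in that order, each held over two seconds at about 2 cm with no contact seen, and handed the job in at about 25 s still over the jaw.

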